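# Click the slotted sleeve home on the spring-ball arbor

### The job

Get the slotted aluminium sleeve ready for deburring: slide it, slots down and over the two drive lugs, onto the upright spring-ball arbor in the grey bench stand, and press it past the sprung balls until it clicks and sits fully home on the arbor's shoulder, then let go of it. Feel your way down and do not drop it on or press harder than about 35 N (3.5 kg), because the arbor is only pinched in its stand. Leave the other things on the trolley where they are.

Things in the scene. Friction and masses are not known exactly. Their poses are not given: they have to be found in the camera images.
- sleeve: the sleeve to fit: plain aluminium, 50 mm tall, upright on the trolley, slots down, among other turned parts. Round, 42 mm across, with two full-height flats facing its +x and -x, 36 mm apart: grip it across these. Two slots in its foot, through the wall on its +y and -y sides, 12 mm wide, 7.5 mm deep. Same after half a turn. Origin: centre of underside, z up the bore. 0.09 to 0.14 kg
- sleeve_top (a point): centre of the sleeve's upper end, on the bore's axis, 50 mm above its origin. The bore goes right through, 21.8 mm in diameter; inside it a plain lip fills the lowest 16 mm and the groove for the balls lies just above that lip
- stand: grey bench stand fixed to the trolley: foot plate 130 mm along its x, 84 mm along its y, 14 mm thick, with a round split boss 55 mm across whose clamping ears and pinch screw point to its +x. A steel arbor stands upright in the boss on the stand's z axis, pinched at a height that differs each time and is not measured. Origin: centre of underside, on the trolley top, z up
- boss_top (a point): centre of the boss's top, 46 mm above the stand's origin, on the arbor's axis. The arbor's flange above it (50 mm across) has the shoulder as its top face, 14 to 42 mm above this point. On the shoulder two lugs, 8 mm wide, 6 mm high, 13 to 24 mm from the axis, on the stand's +y and -y sides, go into the sleeve's slots. The 20 mm nose with tapered tip rises 36 mm above the shoulder
- ears (a point): middle of the boss's clamping ears, on the stand's +x side. Two spring balls bulge 3 mm from the arbor's nose on the stand's +x and -x sides, 19.5 mm above the shoulder. The sleeve's foot meets them 24 mm above the shoulder; pushing past takes 10 to 16 N; then it slides easily but stays where left; over the last 3.5 mm they snap into the groove and pull it down; then it bears on the shoulder
- stepped_bush: bystander: a plain steel stepped bush with a small bore, 44 mm across its flange, 34 mm tall, standing flange down, no slots or flats; origin at the centre of its underside
- alu_puck: bystander: a plain round aluminium blank 51 mm across and 20 mm tall, no bore; origin at the centre of its underside
- brass_collar: bystander: a brass collar 32 mm across and 18 mm tall; origin at the centre of its underside
- steel_square: bystander: a small try square, 91 x 78 x 16 mm, lying flat; origin at the centre of its underside
- chip_brush: bystander: a wooden-handled chip brush, 182 mm long along its y, 34 mm wide, 14 mm high; origin at the centre of its underside
- screwdriver: bystander: a screwdriver with a red handle, 197 mm long along its y, 29 mm high; origin at the centre of its underside
Mind the look-alikes: they are no part of the job. Leave any purple or turquoise look-alike of the sleeve alone.

How it is judged:
By the outcome, as a careful person would: the job done as asked, in the order asked, and still so for the second after the job is handed in, with the robot touching nothing.
It also fails if it takes over 51 s, if anything falls off the work surface, if the arm or the gripper's body presses on something with over 40 N, if the wrist force passes 120 N, or if a joint passes its speed limit or range.

### The arm

A 6-joint arm with a two-finger parallel gripper is mounted at the origin on a cart in front of the work surface, level with it; the furniture and walls round the work are solid. World frame = base frame: x ahead of the robot, y to its left, z up, the work surface at z = 0. Lengths are in mm, angles in degrees, forces in N, time in s.
With the tool pointing down it reaches from about 300 to 850 mm from the base axis. Payload 4.2 kg.
Tool frame: the origin (TCP) lies midway between the tips of the shut fingers; the grasp point (between the pads) lies 19 mm behind it (env.grasp_offset is the distance from the TCP to the grasp point, in mm); z points along the fingers, y is the line along which they close (so a half turn about z gives the same grasp; the last joint's range is limited). The gripper opens to 91 mm and grips with 3 to 60 N. Pads are 32 mm wide; open, the fingers measure 118 mm over their backs; the gripper's body (76 mm by 178 mm) begins 60 mm behind the grasp point.
Start: joints at [-66.692, 18.312, 89.639, -0, 72.044, -1.146], TCP at [238.032, -523.435, 213.976] pointing down, gripper open.
Joint ranges: [-177.97, 177.97], [-48.28, 115.42], [12.27, 149.76], [-77.06, 257.06], [2.81, 150.46], [-146.56, 146.56]. Speed limits (degrees/s): [147.25, 147.25, 180, 180, 180, 180].

### API

Orientations are given as [roll, pitch, yaw] about the fixed x, y, z axes, in that order (R = Rz(yaw) Ry(pitch) Rx(roll)).
In Python, from workcell import env, optics gives the robot as it stands. The module is installed in compiled form; this text tells all that it offers.
- The arm moves only by the tool send_rows, never from a script. Its argument "targets" is a list that holds one entry, the list of rows, each a list of 7 numbers: the turn, a rotation vector about the world's x, y, z scaled (see below), then the shift along the world's x, y, z scaled (see below), then the closure, from -1 (fully open) to 1 (shut). In form: [[[rx, ry, rz, x, y, z, gripper], ...]]. A call has 1 to 12 rows; each row shifts and turns the commanded pose from where the row before left it; what a row does not reach is not made up. The controller multiplies each number of a shift by 0.2 m and each number of a turn by pi/2 rad. A row lasts 1/10 s, in which the tool goes at most 50 mm and 8.59 degrees, less where a joint would pass 70% of its speed; a pose out of reach is approached as far as the arm can. A call with a number of a shift or a turn outside -1 to 1 is refused whole. A call with a gripper value outside its range is refused whole. The fingers move at their own pace and stop on an object; "grip_force" is the grip in N (left out, the last holds). Time passes only in rows, so rows that do not move let the fingers close. It gives the time, the measured TCP pose, the force, the opening and the grip force at its end, in the units of the state.
- env.state(): the state, without advancing time (a new reading comes with each control period).
- optics.grab_frame(name): name is "scene" or "top"; returns (picture, depth): 384x512x3 uint8, red, green, blue; 384x512 float32, mm along the optical axis (not along the pixel's ray), 0 where there is no reading.
- optics.camera_info(name): a dict with "camera_matrix" (3x3 intrinsics, pixels), "k1" (the pictures are not rectified: a ray, as slopes to the right and down, at radius r is drawn at 1 + k1 r^2 times it, then the intrinsics apply), "R" (3x3) and "t" (3): a world point X has camera coordinates R X + t. Camera axes: x right, y down, z forward; pixel columns grow to the right and rows downward; lengths in mm; the calibration is good to about 2 mm. A picture is of the moment at which its call begins. camera_info takes no time and is no camera call.
- env.job_done(): hands the job in; it is judged then, once.
Trained networks look in the newest picture that a camera, given by its name, has taken for a name from the list of things; names that differ only in an ending like _2 or _b are one class to them, and where a whole thing is asked for, a point or a joint stands for the part that bears it (a point fixed in the world has none). Each returns a list of dicts, best first, with "conf" (0 to 1); they miss things now and then, are a little off and sometimes report something else, mostly with a low value. They report only what shows in the picture. A call takes as long as a camera call. They do not tell look-alikes from the thing itself.
- optics.silhouettes(camera, name): "mask" (384x512 bool, what is visible of it) and "at" ([column, row] in pixels, amid what is visible of it).
- optics.place_of(camera, name): "at" ([column, row] in pixels: a listed point, or the origin of a listed thing).
The state is a dict: "time_s": time; "qpos": joint angles; "qvel": joint speeds; "effort": joint torques, N m; "ee_pos": TCP position; "ee_rot": TCP orientation; "force": force on the tool from outside, world axes, zero at the start; "torque": the same for the moment, N m; "gripper_width": finger opening in mm; "gripper_force": force on a finger pad.
Only numpy, scipy, OpenCV 4.12 (cv2) and the standard library are available. Lean on these libraries where they do the work, as an engineer would, in place of code of your own. Each camera call takes 0.05 s, during which the arm holds its last target. There are 200 camera calls.

## Working session

There is one attempt and no reset: what is moved stays moved. The work goes in short steps, Python scripts to look and compute and a tool call to move; the robot and the scene stay as the last step left them, time stands still between calls to the robot, and variables do not carry over. Pictures are saved under pics/ and viewed, at most 10 in all, crops included, and the job is handed in when it is done.

Besides the shell and the picture viewer there is one more tool, called after "Call:" by a JSON object that holds its "api" and its "payload". send_rows: Moves the arm, as the interface text tells. Its arguments: {"type":"object","properties":{"targets":{"type":"array"},"grip_force":{"type":"number"}},"required":["targets"]}

```bash
mkdir -p pics; cat > h.py <<'E'
import numpy as np, cv2
from workcell import env, optics
def ray(c,uv):
    i=optics.camera_info(c);K=np.array(i["camera_matrix"],float)
    d=np.array([(uv[0]-K[0,2])/K[0,0],(uv[1]-K[1,2])/K[1,1]]);s=d.copy()
    for _ in range(20): s=d/(1+i["k1"]*(s@s))
    R=np.array(i["R"]);t=np.array(i["t"])
    return -R.T@t, R.T@np.array([s[0],s[1],1.])
def atz(c,uv,z):
    o,d=ray(c,uv); return o+d*(z-o[2])/d[2]
def atdepth(c,uv,dep):
    o,d=ray(c,uv); return o+d*dep
def tri(uv1,uv2,c1="scene",c2="top"):
    o1,d1=ray(c1,uv1);o2,d2=ray(c2,uv2)
    A=np.stack([d1,-d2],1);x=np.linalg.lstsq(A,o2-o1,rcond=None)[0]
    p,q=o1+d1*x[0],o2+d2*x[1];return (p+q)/2,np.linalg.norm(p-q)
E
python3 - <<'E'
from h import *
np.set_printoptions(precision=1,suppress=True)
s=env.state();print(s["time_s"],s["ee_pos"],s["ee_rot"],s["force"],s["gripper_width"],env.grasp_offset)
for c in("scene","top"):
    im,d=optics.grab_frame(c);cv2.imwrite(f"pics/{c}0.png",im[:,:,::-1]);np.save(f"{c}0.npy",d)
    print(c,ray(c,(256,192)))
    for n in("sleeve","sleeve_top","stand","boss_top","ears","stepped_bush"):
        for r in optics.place_of(c,n):
            if r["conf"]>.2:
                u=np.array(r["at"]);k=np.round(u).astype(int);dd=d[k[1],k[0]]
                print(c,n,round(r["conf"],2),u,atdepth(c,u,dd) if dd>0 else None)
print(env.state()["time_s"])
E
```

```text
0.0 [ 237.8 -523.   213.1] [-179.9   -0.    24.5] [-0.3 -0.8  0.2] 91.32785820923618 18.8
scene (array([-234.8,  539.1,  805.4]), array([ 0.6, -0.5, -0.6]))
scene sleeve 0.87 [237.7 209.6] [ 541.8 -102.5   22.8]
scene sleeve 0.69 [240.8 233. ] [474.  -54.5  14.5]
scene sleeve 0.64 [309.1 204.4] [ 454.4 -278.7   -0.5]
scene sleeve 0.28 [248.7 270.8] [367.9  13.5   9.2]
scene sleeve_top 0.72 [239.7 199.2] [ 559.3 -124.6   35.5]
scene sleeve_top 0.69 [240.9 215.2] [499.9 -77.7  42.5]
scene sleeve_top 0.5 [310.1 185.4] [ 470.5 -295.5   45.4]
scene stand 0.97 [187.8 248.5] [502.2  83.2  27.8]
scene boss_top 0.65 [185.  236.2] [515.5  78.9  54.4]
scene ears 0.74 [175.6 230. ] [523.8  96.8  78. ]
scene stepped_bush 0.63 [324.9 182.3] [ 488.7 -380.3    6.9]
top (array([ 431.2, -145.7, 1271.7]), array([ 0.1,  0. , -1. ]))
top sleeve 0.67 [231.4 207.9] [486.6 -70.9   5.5]
top sleeve 0.53 [250.1 182.2] [ 554.4 -122.     4.4]
top sleeve 0.46 [312.8 215.9] [ 460.9 -288.8   -6.8]
top sleeve_top 0.6 [207.5 250.7] [374.7  -6.2  11.1]
top sleeve_top 0.52 [319.1 215.6] [ 461.  -303.9    7.9]
top sleeve_top 0.43 [229.9 206.1] [491.6 -66.7   1.5]
top sleeve_top 0.21 [172.7 190.4] [527.6  65.4 114.5]
top stand 0.87 [178.6 194.3] [520.   56.2  83.8]
top stand 0.58 [249.  137.6] [ 676.7 -121.3   -3. ]
top boss_top 0.86 [177.2 194.2] [520.8  60.8  77.8]
top ears 0.93 [179.  177.8] [566.1  61.8  42.7]
top stepped_bush 0.77 [355.9 207.8] [ 478.6 -397.9   33.5]
top stepped_bush 0.66 [141.5 243.2] [398.1 165.9  21.3]
0.7
```

```bash
python3 - <<'E'
import cv2,numpy as np
a=cv2.imread("pics/scene0.png");b=cv2.imread("pics/top0.png")
A=cv2.resize(a[150:310,120:370],(800,512),interpolation=cv2.INTER_CUBIC)
B=cv2.resize(b[110:290,120:390],(800,533),interpolation=cv2.INTER_CUBIC)
cv2.imwrite("pics/sA.png",A);cv2.imwrite("pics/tA.png",B)
E
```

```text
(no output)
```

View pics/sA.png

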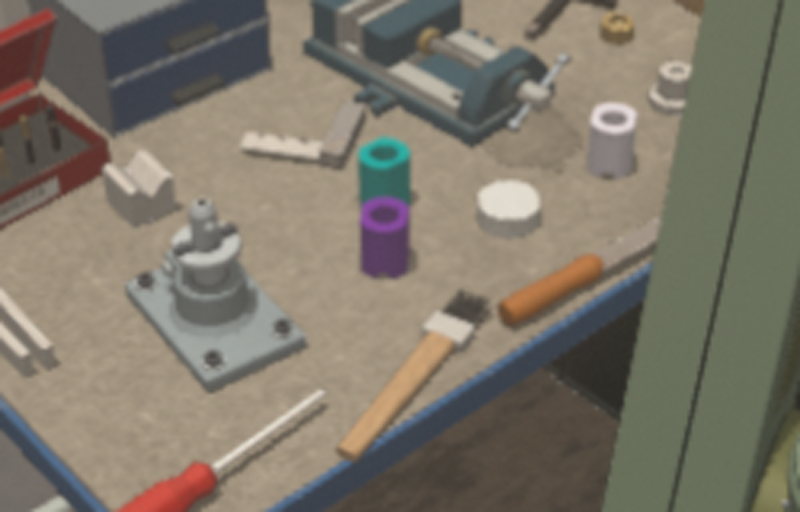

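View pics/tA.png

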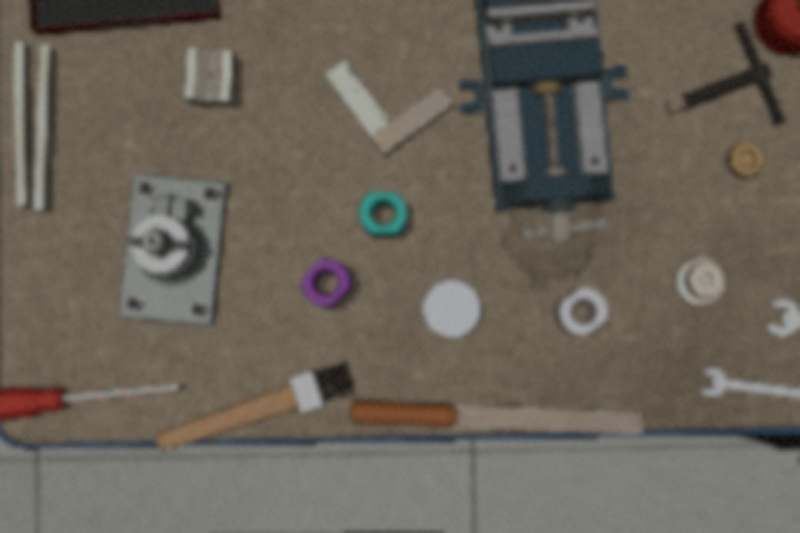

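Candidates for the sleeve: turquoise at scene (240,204) / top (250,182), purple at (241,224) / (230,206), and plain aluminium at (311,193) / (317,215). The stepped bush at (331,178) / (356,205) has no slots and a flange. I choose the plain aluminium one and check it close up, with rectified crops for the angles.

```bash
cat >> h.py <<'E'
def proj(c,X):
    i=optics.camera_info(c);K=np.array(i["camera_matrix"],float)
    p=np.asarray(X,float)@np.array(i["R"]).T+np.array(i["t"]);s=p[...,:2]/p[...,2:]
    s=s*(1+i["k1"]*(s**2).sum(-1,keepdims=True))
    return s*[K[0,0],K[1,1]]+[K[0,2],K[1,2]]
def rect(c,im,cx,cy,z,half,px):   # image right = -y world, up = +x
    n=int(2*half*px);r=(np.arange(n)+.5)/px-half
    Y,X=np.meshgrid(cy-r,cx-r);m=proj(c,np.stack([X,Y,0*X+z],-1)).astype(np.float32)
    return cv2.remap(im,m[...,0],m[...,1],cv2.INTER_CUBIC)
def avg(c,n):
    I=[];D=[]
    for _ in range(n):
        a,d=optics.grab_frame(c);I.append(a.astype(float));D.append(d)
    D=np.array(D);D[D==0]=np.nan
    return np.clip(np.mean(I,0),0,255).astype(np.uint8),np.nan_to_num(np.nanmedian(D,0))
E
python3 - <<'E' 2>/dev/null
from h import *
np.set_printoptions(precision=1,suppress=True)
print("top",tri((311.9,186.3),(316.8,215)))
ims={}
for c in("scene","top"):
    im,d=avg(c,4);ims[c]=im;cv2.imwrite(f"pics/{c}1.png",im[:,:,::-1]);np.save(f"{c}1.npy",d)
    for n in("sleeve","stand"):
        for r in optics.silhouettes(c,n):
            u=r["at"]
            print(c,n,round(r["conf"],2),np.array(u),r["mask"].sum())
            if n=="stand" and r["conf"]>.7: np.save(f"{c}_stand.npy",r["mask"])
            if n=="sleeve" and 300<u[0]<325: np.save(f"{c}_sleeve.npy",r["mask"])
T=rect("top",ims["top"],459,-295,50,40,5)
S=cv2.resize(ims["scene"][172:212,291:331],(400,400),interpolation=cv2.INTER_CUBIC)
T2=rect("top",ims["top"],520,70,80,80,2.5)
S2=cv2.resize(ims["scene"][205:275,150:220],(400,400),interpolation=cv2.INTER_CUBIC)
cv2.imwrite("pics/c1.png",cv2.resize(np.vstack([np.hstack([T,S]),np.hstack([T2,S2])])[:,:,::-1],(600,600)))
E
```

```text
top (array([ 461.8, -292.9,   48.3]), np.float64(0.16301553767748755))
scene sleeve 0.89 [239.4 223. ] 324
scene sleeve 0.73 [241.1 201. ] 286
scene sleeve 0.71 [187.5 244.6] 1773
scene sleeve 0.56 [309.5 198. ] 296
scene stand 0.87 [186.3 246.3] 1721
top sleeve 0.68 [317.5 215.1] 206
top sleeve 0.66 [249.6 181.1] 191
top sleeve 0.51 [226.3 207. ] 156
top stand 0.71 [177.9 192.7] 1588
```

View pics/c1.png

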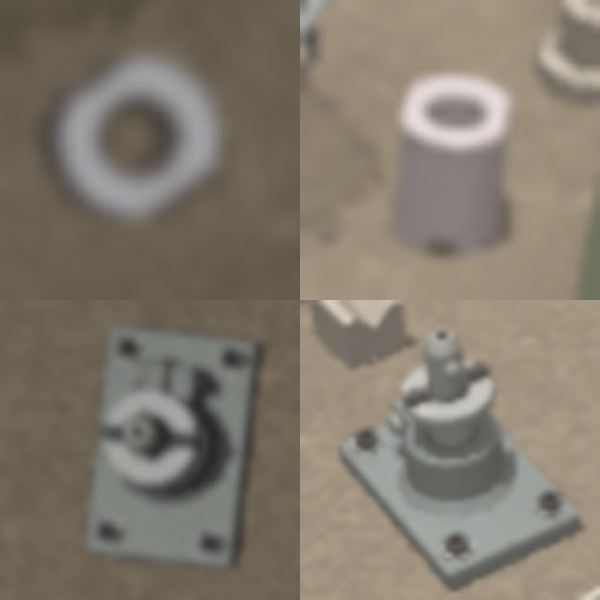

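The aluminium one is right: plain ring, flats at upper-left and lower-right in the top view, and a dark slot in its foot facing the scene camera. The stand's lugs lie left and right of the nose, with the ears on the far (+x) side. Now I fit models to get poses.

```bash
python3 - <<'E' 2>/dev/null
from h import *
from scipy.optimize import minimize
np.set_printoptions(precision=1,suppress=True)
im=cv2.imread("pics/top1.png")[:,:,::-1];d=np.load("top1.npy")
def fit(cx,cy,z,half,px,shape,bl,starts):
    T=rect("top",im,cx,cy,z,half,px).astype(float).mean(2)
    n=T.shape[0];r=(np.arange(n)+.5)/px-half;Y,X=np.meshgrid(-r,-r)
    def f(p):
        a=np.radians(p[2]);u,v=X-p[0],Y-p[1]
        M,W=shape(u*np.cos(a)+v*np.sin(a),-u*np.sin(a)+v*np.cos(a))
        M=cv2.GaussianBlur(M.astype(float),(0,0),bl*px)
        w=W
        a_=M[w]-M[w].mean();b=T[w]-T[w].mean()
        return -(a_@b)/np.sqrt((a_@a_)*(b@b)+1e-9)
    R=[minimize(f,s,method="Nelder-Mead",options=dict(initial_simplex=np.array(s)+np.array([[0,0,0],[3,0,0],[0,3,0],[0,0,12]]))) for s in starts]
    R.sort(key=lambda r:r.fun)
    return [(r.fun.round(3),r.x+[cx,cy,0]) for r in R[:3]]
def sl(u,v): 
    q=np.hypot(u,v);return (q<21)&(abs(u)<18)&(q>10.9),(q<27)
print("sleeve",fit(461,-293,50,40,4,sl,1.2,[[0,0,a] for a in(0,30,60,90,120,150)]))
def pl(u,v):
    return (abs(u)<65)&(abs(v)<42),((abs(u)<75)&(abs(v)<52)&~((abs(v)<47)&(u<50)&(u>-32)&(v>-45)))|((abs(u)<75)&(abs(v)<52)&(v<-35))
print("plate",fit(520,62,14,95,2,pl,1.2,[[0,0,a] for a in(-8,0,-4)]))
# depth heights near stand / sleeve
ys,xs=np.mgrid[150:250,130:345];P=np.array([atdepth("top",(x,y),d[y,x]) for y,x in zip(ys.ravel(),xs.ravel()) if d[y,x]>0])
def rep(cx,cy,r):
    q=P[np.hypot(P[:,0]-cx,P[:,1]-cy)<r];h,e=np.histogram(q[:,2],np.arange(-6,134,4));print([(int(e[i]),int(h[i])) for i in range(len(h)) if h[i]])
rep(461,-293,24);rep(517,62,30)
tipT=proj("top",[529.6,73.7,80]);print("tip",tipT,tri((183.4,213.9),tipT))
E
```

```text
sleeve [(np.float64(-0.972), array([ 462.7, -292.5,   36. ])), (np.float64(-0.972), array([ 462.6, -292.5,   36.1])), (np.float64(-0.972), array([ 462.7, -292.4,   35.8]))]
plate [(np.float64(-0.692), array([528.4,  72.6,  -6.3])), (np.float64(-0.692), array([528.4,  72.5,  -6.4])), (np.float64(-0.692), array([528.4,  72.7,  -6.4]))]
```

```bash
python3 - <<'E'
from h import *
np.set_printoptions(precision=1,suppress=True)
im=cv2.imread("pics/top1.png")[:,:,::-1];d=np.load("top1.npy")
T=rect("top",im,520,62,14,95,4).astype(int)
g=cv2.GaussianBlur((T[...,2]-T[...,0]).astype(np.float32),(0,0),4)
m=((g>(np.median(g)+np.percentile(g,90))/2)*255).astype(np.uint8)
m=cv2.morphologyEx(m,cv2.MORPH_CLOSE,np.ones((41,41)))
cs=max(cv2.findContours(m,0,1)[0],key=cv2.contourArea)
(c,s,a)=cv2.minAreaRect(cs);b=cv2.boxPoints((c,s,a))
print("plate",520+95-c[1]/4,62+95-c[0]/4,np.array(s)/4,a)
V=T.clip(0,255).astype(np.uint8).copy();cv2.drawContours(V,[cs],-1,(255,0,0),1);cv2.drawContours(V,[b.astype(int)],-1,(0,255,0),1)
S=rect("top",im,524,67,85,50,4)
V=np.hstack([cv2.resize(V,(400,400)),S]);cv2.imwrite("pics/c2.png",V[:,:,::-1])
ys,xs=np.mgrid[150:250,130:345];P=np.array([atdepth("top",(x,y),d[y,x]) for y,x in zip(ys.ravel(),xs.ravel()) if d[y,x]>0])
def rep(cx,cy,r):
    q=P[np.hypot(P[:,0]-cx,P[:,1]-cy)<r];h,e=np.histogram(q[:,2],np.arange(-6,134,4));print([(int(e[i]),int(h[i])) for i in range(len(h)) if h[i]])
print(len(P));rep(461,-293,24);rep(517,62,30)
tipT=proj("top",np.array([529.6,73.7,80]));print("tip",tipT,tri((183.4,213.9),tipT))
E
```

```text
plate 526.7001495361328 69.34140014648438 [ 86.9 131. ] 6.3547821044921875Traceback (most recent call last):
  File "<stdin>", line 14, in <module>
  File "h.py", line 12, in atdepth
    o,d=ray(c,uv); return o+d*dep
        ~~~^^^^^^
  File "h.py", line 4, in ray
    i=optics.camera_info(c);K=np.array(i["camera_matrix"],float)
ValueError: time passes only in moves, steps and waits
```

View pics/c2.png

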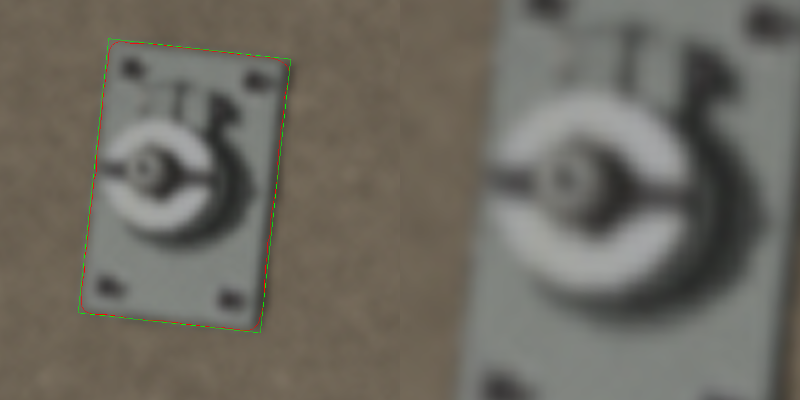

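```bash
cat >> h.py <<'E'
import functools
class _O:
    ci=functools.lru_cache(optics.camera_info)
    def __getattr__(s,k): return _O.ci if k=="camera_info" else getattr(_opt,k)
_opt=optics; optics=_O()
E
python3 - <<'E'
from h import *
np.set_printoptions(precision=1,suppress=True)
im=cv2.imread("pics/top1.png")[:,:,::-1]
for c in("top","scene"):
    d=np.load(c+"1.npy")
    R=(range(150,250),range(130,345)) if c=="top" else (range(170,290),range(140,330))
    P=np.array([atdepth(c,(x,y),d[y,x]) for y in R[0] for x in R[1] if d[y,x]>0])
    def rep(cx,cy,r):
        q=P[np.hypot(P[:,0]-cx,P[:,1]-cy)<r];h,e=np.histogram(q[:,2],np.arange(-6,134,3));print([(int(e[i]),int(h[i])) for i in range(len(h)) if h[i]])
    print(c,len(P));rep(462,-293,24);rep(527,69,24)
    q=P[(np.hypot(P[:,0]-527,P[:,1]-69)<35)]
    for lo,hi in((65,105),(105,140)):
        w=q[(q[:,2]>lo)&(q[:,2]<hi)];print(lo,w.mean(0) if len(w) else 0,(w.max(0)+w.min(0))/2 if len(w) else 0)
tipT=proj("top",np.array([529,74.5,85]));print("tip",tipT,tri((183.4,213.9),tipT))
# shoulder disc: bright grey fit
from scipy.optimize import minimize
for z in(70,80,90):
    T=rect("top",im,525,68,z,45,4).astype(float).mean(2);n=len(T);r=(np.arange(n)+.5)/4-45;Y,X=np.meshgrid(-r,-r)
    def f(p):
        a=np.radians(p[2]);u,v=X-p[0],Y-p[1];u,v=u*np.cos(a)+v*np.sin(a),-u*np.sin(a)+v*np.cos(a);q=np.hypot(u,v)
        M=((q<25)&~((abs(u)<4)&(q>12))).astype(float);w=(q<28)&(q>14)
        M=cv2.GaussianBlur(M,(0,0),5);a_=M[w]-M[w].mean();b=T[w]-T[w].mean()
        return -(a_@b)/np.sqrt((a_@a_)*(b@b))
    r=minimize(f,[0,0,-6],method="Nelder-Mead",options=dict(initial_simplex=[[0,0,-6],[3,0,-6],[0,3,-6],[0,0,4]]));print(z,r.fun,r.x+[525,68,0])
E
```

```text
top 21500
[(-6, 3), (-3, 39), (0, 42), (3, 3), (6, 4), (9, 3), (12, 3), (15, 1), (18, 4), (21, 1), (24, 1), (27, 6), (30, 4), (33, 3), (36, 4), (39, 3), (45, 18), (48, 102), (51, 24), (54, 1)]
[(42, 7), (45, 22), (48, 4), (69, 1), (72, 19), (75, 147), (78, 24), (81, 21), (84, 3), (87, 1), (90, 4), (93, 3), (96, 3), (99, 6), (102, 4), (105, 12), (108, 13), (111, 23)]
65 [525.7  69.   78.8] [525.7  70.5  86.9]
105 [526.1  70.1 110.1] [525.7  69.9 109.5]
scene 22800
[(-3, 13), (0, 28), (3, 7), (6, 11), (9, 9), (12, 14), (15, 11), (18, 11), (21, 14), (24, 10), (27, 13), (30, 9), (33, 16), (36, 12), (39, 21), (42, 16), (45, 18), (48, 58), (51, 29)]
[(42, 2), (45, 95), (48, 14), (51, 13), (54, 12), (57, 4), (72, 1), (75, 76), (78, 37), (81, 31), (84, 12), (87, 9), (90, 9), (93, 8), (96, 10), (99, 12), (102, 8), (105, 13), (108, 13), (111, 21), (114, 2)]
65 [518.4  75.6  81.6] [524.3  71.8  87.4]
105 [522.1  73.9 110.4] [523.9  73.  109.8]
tip [171.2 190.8] (array([526.9,  70. , 108.6]), np.float64(0.4198380907809122))
70 -0.9006293005096453 [527.9  72.9  -5.8]
80 -0.9055112903079411 [527.1  71.3  -5.8]
90 -0.9086478648886057 [526.3  69.6  -5.7]
```

Shoulder z ≈ 76.5, arbor axis ≈ (526.7, 70.5), stand yaw ≈ -6. Sleeve at (462.6, -292.5) with flats normal at 36°. So I grasp at tool yaw 126 and place at yaw 84.

Call:
{"api": "send_rows", "payload": {"targets": [[[0, 0, 0.094, 0.094, 0.096, -0.03, -0.4], [0, 0, 0.094, 0.094, 0.096, -0.03, -0.4], [0, 0, 0.094, 0.094, 0.096, -0.03, -0.4], [0, 0, 0.094, 0.094, 0.096, -0.03, -0.4], [0, 0, 0.094, 0.094, 0.096, -0.03, -0.4], [0, 0, 0.094, 0.094, 0.096, -0.03, -0.4], [0, 0, 0.094, 0.094, 0.096, -0.03, -0.4], [0, 0, 0.094, 0.094, 0.096, -0.03, -0.4], [0, 0, 0.094, 0.094, 0.096, -0.03, -0.4], [0, 0, 0.094, 0.094, 0.096, -0.03, -0.4], [0, 0, 0.094, 0.094, 0.096, -0.03, -0.4], [0, 0, 0.094, 0.09, 0.096, -0.03, -0.4]]], "grip_force": 25}}

```text
time_s: 2.5
ee_pos: [463.7, -292.2, 141.9]
ee_rot: [180.0, 0.0, 126.3]
force: [0.0, -0.7, -0.1]
gripper_width: 64.0
gripper_force: 0.0
```

```bash
python3 - <<'E'
from h import *
np.set_printoptions(precision=1,suppress=True)
s=env.state();print(s["ee_pos"],s["ee_rot"],s["gripper_width"],s["force"],s["torque"])
d=np.load("top1.npy")
P=np.array([atdepth("top",(x,y),d[y,x]) for y in range(130,230) for x in range(270,350) if d[y,x]>0])
a=np.radians(36);u=(P[:,0]-462.6)*np.cos(a)+(P[:,1]+292.5)*np.sin(a);v=-(P[:,0]-462.6)*np.sin(a)+(P[:,1]+292.5)*np.cos(a)
w=(abs(v)<44)&(abs(u)<95)&(np.hypot(u,v)>26)
for lo in range(-95,95,10):
    k=w&(u>=lo)&(u<lo+10)
    if k.any(): print(lo,np.percentile(P[k,2],98),end="; ")
E
```

```text
[ 463.7 -292.2  141.9] [180.    0.  126.3] 64.03816445455757 [ 0.  -0.7 -0.1] [ 0.  -0.1  0. ]
-85 1.2046627555679332; -75 1.5091316987539454; -65 3.470094025981808; -55 1.9642900533643883; -45 1.505689438362424; -35 2.5287272174180164; -25 1.7041530524387691; -15 2.3929751018391476; -5 3.459618143863736; 5 2.1846783383315818; 15 2.2304862336690237; 25 3.1759138543715393; 35 3.022347769250564; 45 3.1467025662157355; 55 52.73897450996123; 65 51.591082191013406; 75 55.10728698533016; 85 62.008213172887466;
```

Call:
{"api": "send_rows", "payload": {"targets": [[[0, 0, 0, -0.005, 0, -0.15, -0.4], [0, 0, 0, 0, 0, -0.15, -0.4], [0, 0, 0, 0, 0, -0.15, -0.4], [0, 0, 0, 0, 0, -0.1, -0.4], [0, 0, 0, 0, 0, -0.05, -0.4], [0, 0, 0, 0, 0, -0.025, -0.4], [0, 0, 0, 0, 0, 0, -0.4], [0, 0, 0, 0, 0, 0, 0.3], [0, 0, 0, 0, 0, 0, 1], [0, 0, 0, 0, 0, 0, 1], [0, 0, 0, 0, 0, 0, 1], [0, 0, 0, 0, 0, 0, 1]]], "grip_force": 25}}

```text
time_s: 3.7
ee_pos: [462.2, -293.2, 17.6]
ee_rot: [180.0, 0.1, 126.0]
force: [-0.4, 0.5, 2.3]
gripper_width: 35.9
gripper_force: 25.0
```

Call:
{"api": "send_rows", "payload": {"targets": [[[0, 0, 0, 0, 0, 0.03, 1], [0, 0, 0, 0, 0, 0.12, 1], [0, 0, 0, 0, 0, 0.18, 1], [0, 0, 0, 0, 0, 0.2, 1], [0, 0, 0, 0, 0, 0.17, 1], [0, 0, 0, 0, 0, 0, 1]]], "grip_force": 50}}

```text
time_s: 4.3
ee_pos: [464.3, -294.8, 162.2]
ee_rot: [179.8, 0.6, 126.0]
force: [0.2, 0.1, -1.2]
gripper_width: 35.5
gripper_force: 50.0
```

Call:
{"api": "send_rows", "payload": {"targets": [[[0, 0, -0.039, 0.026, 0.08, 0, 1], [0, 0, -0.039, 0.026, 0.16, 0, 1], [0, 0, -0.039, 0.026, 0.16, 0, 1], [0, 0, -0.039, 0.026, 0.16, 0, 1], [0, 0, -0.039, 0.026, 0.16, 0, 1], [0, 0, -0.039, 0.026, 0.16, 0, 1], [0, 0, -0.039, 0.026, 0.16, 0, 1], [0, 0, -0.039, 0.026, 0.16, 0, 1], [0, 0, -0.039, 0.026, 0.16, 0, 1], [0, 0, -0.039, 0.026, 0.16, 0, 1], [0, 0, -0.039, 0.026, 0.16, 0, 1], [0, 0, -0.039, 0.026, 0.13, 0, 1]]]}}

```text
time_s: 5.5
ee_pos: [523.3, 70.5, 155.7]
ee_rot: [-179.9, 0.0, 83.8]
force: [-0.0, -1.2, -1.2]
gripper_width: 35.6
gripper_force: 50.0
```

Call:
{"api": "send_rows", "payload": {"targets": [[[0, 0, 0, 0, 0, 0, 1], [0, 0, 0, 0, 0, 0, 1], [0, 0, 0, 0, 0, 0, 1]]]}}

```text
time_s: 5.8
ee_pos: [523.5, 68.2, 156.3]
ee_rot: [-179.9, 0.0, 83.9]
force: [0.1, 0.3, -0.2]
gripper_width: 35.8
gripper_force: 50.0
```

```bash
python3 - <<'E'
from h import *
np.set_printoptions(precision=1,suppress=True)
s=env.state();print(s["time_s"],s["ee_pos"],s["ee_rot"],s["gripper_width"],s["force"],s["torque"])
for c in("scene","top"):
    im,d=avg(c,3);cv2.imwrite(f"pics/{c}2.png",im[:,:,::-1]);np.save(c+"2.npy",d)
    p=s["ee_pos"];print(c,proj(c,np.array(p)-[0,0,17.6]),[(n,np.array(r["at"]),round(r["conf"],2)) for n in("sleeve_top","sleeve") for r in optics.place_of(c,n)[:4]])
im=cv2.imread("pics/scene2.png");cv2.imwrite("pics/c3.png",cv2.resize(im[170:280,130:240],(600,600),interpolation=cv2.INTER_CUBIC))
E
```

```text
5.8 [523.5  68.2 156.3] [-179.9    0.    83.9] 35.775109649200466 [ 0.1  0.3 -0.2] [-0.  -0.1 -0. ]
scene [183.7 203.7] [('sleeve_top', array([242.5, 211.7]), 0.87), ('sleeve_top', array([180.7, 186.3]), 0.52), ('sleeve', array([241. , 233.2]), 0.65), ('sleeve', array([181.7, 206.9]), 0.63), ('sleeve', array([235.8, 210.8]), 0.56)]
top [169.7 191.3] [('sleeve_top', array([246.6, 184.6]), 0.65), ('sleeve_top', array([229.8, 203.7]), 0.43), ('sleeve_top', array([166.7, 190.1]), 0.4), ('sleeve', array([169.6, 190.9]), 0.52), ('sleeve', array([232.2, 207.5]), 0.44), ('sleeve', array([250.4, 182.4]), 0.43)]
```

View pics/c3.png

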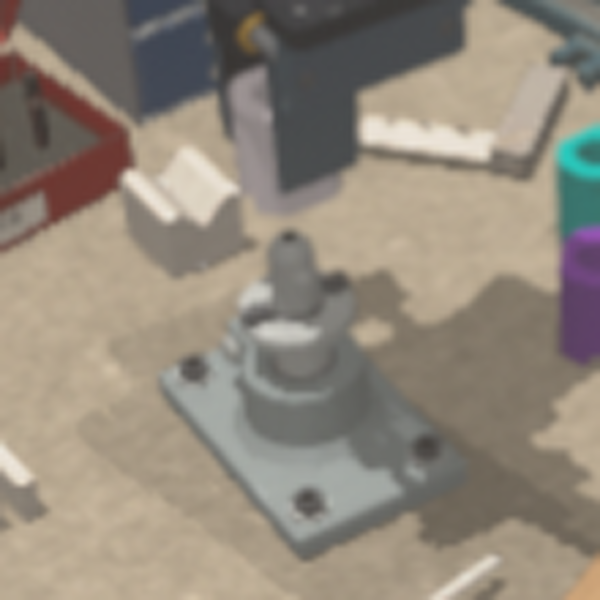

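The picture shows the sleeve held square above the nose, with the foot at crop (292,205) and the tip at (291,238). I shift over and lower to just above the tip, then compare the axes.

Call:
{"api": "send_rows", "payload": {"targets": [[[0, 0, 0, 0.016, 0.011, -0.03, 1], [0, 0, 0, 0, 0, -0.05, 1], [0, 0, 0, 0, 0, -0.02, 1], [0, 0, 0, 0, 0, 0, 1], [0, 0, 0, 0, 0, 0, 1]]]}}

```text
time_s: 6.8
ee_pos: [527.3, 71.2, 136.7]
ee_rot: [-180.0, 0.0, 83.9]
force: [0.6, 0.3, -0.5]
gripper_width: 35.5
gripper_force: 50.0
```

```bash
python3 - <<'E'
from h import *
np.set_printoptions(precision=1,suppress=True)
s=env.state();p=np.array(s["ee_pos"]);print(s["time_s"],p,s["ee_rot"],s["force"])
im,d=avg("scene",4);np.save("scene3.npy",d)
it,dt=avg("top",3);cv2.imwrite("pics/top3.png",it[:,:,::-1])
cv2.imwrite("pics/scene3.png",im[:,:,::-1])
S=12;x0,y0=155,180
B=cv2.resize(im[y0:y0+48,x0:x0+60],None,fx=S,fy=S,interpolation=cv2.INTER_CUBIC)
def ln(a,col,zs):
    q=((proj("scene",np.array([[a[0],a[1],z] for z in zs]))-[x0,y0]+.5)*S).astype(int);cv2.polylines(B,[q.reshape(-1,1,2)],False,col,1)
ln(p,(255,0,0),(p[2]-17.6,165));ln(p,(0,255,0),(77,p[2]-17.6))
# foot outline of predicted sleeve
a=np.linspace(0,2*np.pi,60);f=np.stack([p[0]+21*np.cos(a),p[1]+21*np.sin(a),0*a+p[2]-17.6],1)
q=((proj("scene",f)-[x0,y0]+.5)*S).astype(int);cv2.polylines(B,[q.reshape(-1,1,2)],True,(255,255,0),1)
cv2.imwrite("pics/c4.png",B[:,:,::-1])
E
```

```text
6.8 [527.3  71.2 136.7] [-180.     0.    83.9] [ 0.6  0.3 -0.5]
```

View pics/c4.png

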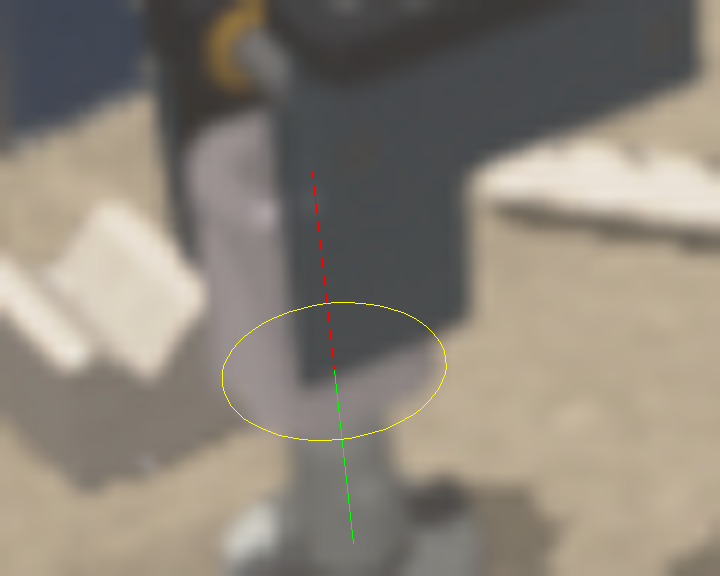

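Overlay: the predicted axis passes through the nose centre (crop ≈ (343,450)) and the foot outline agrees within about a millimetre. Now I feel downward.

Call:
{"api": "send_rows", "payload": {"targets": [[[0, 0, 0, 0, 0, -0.015, 1], [0, 0, 0, 0, 0, -0.015, 1], [0, 0, 0, 0, 0, -0.01, 1], [0, 0, 0, 0, 0, 0, 1]]]}}

```text
time_s: 7.55
ee_pos: [527.1, 71.1, 128.5]
ee_rot: [-179.9, 0.0, 83.9]
force: [-0.2, 0.1, -0.4]
gripper_width: 35.5
gripper_force: 50.0
```

Call:
{"api": "send_rows", "payload": {"targets": [[[0, 0, 0, 0, 0, -0.01, 1], [0, 0, 0, 0, 0, 0, 1]]]}}

```text
time_s: 7.75
ee_pos: [527.3, 71.1, 126.7]
ee_rot: [-180.0, 0.0, 83.9]
force: [-0.1, 0.1, -1.1]
gripper_width: 35.8
gripper_force: 50.0
```

Call:
{"api": "send_rows", "payload": {"targets": [[[0, 0, 0, 0, 0, -0.01, 1], [0, 0, 0, 0, 0, 0, 1]]]}}

```text
time_s: 7.95
ee_pos: [527.3, 71.1, 124.7]
ee_rot: [-180.0, 0.0, 83.9]
force: [0.3, -0.9, -0.9]
gripper_width: 35.5
gripper_force: 50.0
```

Call:
{"api": "send_rows", "payload": {"targets": [[[0, 0, 0, 0, 0, -0.01, 1], [0, 0, 0, 0, 0, 0, 1]]]}}

```text
time_s: 8.15
ee_pos: [527.1, 71.0, 122.7]
ee_rot: [-180.0, 0.0, 83.9]
force: [-0.0, -0.8, -0.6]
gripper_width: 36.4
gripper_force: 50.0
```

Call:
{"api": "send_rows", "payload": {"targets": [[[0, 0, 0, 0, 0, -0.01, 1], [0, 0, 0, 0, 0, 0, 1]]]}}

```text
time_s: 8.35
ee_pos: [526.9, 71.0, 120.6]
ee_rot: [-179.9, 0.0, 83.9]
force: [-1.1, -0.7, -1.2]
gripper_width: 35.8
gripper_force: 50.0
```

Call:
{"api": "send_rows", "payload": {"targets": [[[0, 0, 0, 0, 0, -0.005, 1], [0, 0, 0, 0, 0, 0, 1]]]}}

```text
time_s: 8.55
ee_pos: [527.0, 71.0, 119.7]
ee_rot: [-179.9, 0.0, 83.9]
force: [-2.5, -1.2, -0.5]
gripper_width: 35.5
gripper_force: 50.0
```

Call:
{"api": "send_rows", "payload": {"targets": [[[0, 0, 0, -0.003, -0.001, 0, 1], [0, 0, 0, 0, 0, 0, 1]]]}}

```text
time_s: 8.75
ee_pos: [526.9, 71.0, 120.0]
ee_rot: [180.0, -0.0, 83.9]
force: [-1.1, -1.8, -2.2]
gripper_width: 36.2
gripper_force: 50.0
```

Call:
{"api": "send_rows", "payload": {"targets": [[[0, 0, 0, 0, 0, -0.005, 1], [0, 0, 0, 0, 0, 0, 1]]]}}

```text
time_s: 8.95
ee_pos: [526.9, 71.0, 118.9]
ee_rot: [180.0, -0.0, 83.9]
force: [-2.5, 0.2, -1.0]
gripper_width: 36.0
gripper_force: 50.0
```

Call:
{"api": "send_rows", "payload": {"targets": [[[0, 0, 0, 0, 0, -0.005, 1], [0, 0, 0, 0, 0, 0, 1]]]}}

```text
time_s: 9.15
ee_pos: [526.8, 70.9, 117.9]
ee_rot: [180.0, 0.0, 83.9]
force: [-1.0, -1.2, -1.1]
gripper_width: 36.1
gripper_force: 50.0
```

Call:
{"api": "send_rows", "payload": {"targets": [[[0, 0, 0, -0.001, -0.001, -0.005, 1], [0, 0, 0, 0, 0, 0, 1]]]}}

```text
time_s: 9.35
ee_pos: [526.6, 71.0, 117.1]
ee_rot: [180.0, -0.0, 83.8]
force: [-0.4, 0.2, 0.0]
gripper_width: 35.9
gripper_force: 50.0
```

Call:
{"api": "send_rows", "payload": {"targets": [[[0, 0, 0, 0, 0, -0.005, 1], [0, 0, 0, 0, 0, 0, 1]]]}}

```text
time_s: 9.55
ee_pos: [526.5, 71.0, 116.4]
ee_rot: [180.0, -0.0, 83.8]
force: [-2.9, 0.1, 3.4]
gripper_width: 35.5
gripper_force: 50.0
```

Call:
{"api": "send_rows", "payload": {"targets": [[[0, 0, 0, 0, 0, -0.005, 1], [0, 0, 0, 0, 0, 0, 1]]]}}

```text
time_s: 9.75
ee_pos: [526.8, 70.9, 115.7]
ee_rot: [179.9, -0.0, 83.9]
force: [-2.6, -0.4, 4.8]
gripper_width: 35.6
gripper_force: 50.0
```

Call:
{"api": "send_rows", "payload": {"targets": [[[0, 0, 0, -0.001, 0, -0.005, 1], [0, 0, 0, 0, 0, -0.005, 1], [0, 0, 0, 0, 0, 0, 1]]]}}

```text
time_s: 10.05
ee_pos: [526.6, 70.8, 112.9]
ee_rot: [180.0, -0.0, 83.9]
force: [-1.4, -0.6, 0.3]
gripper_width: 35.6
gripper_force: 50.0
```

Call:
{"api": "send_rows", "payload": {"targets": [[[0, 0, 0, 0, 0, -0.005, 1], [0, 0, 0, 0, 0, 0, 1]]]}}

```text
time_s: 10.25
ee_pos: [526.4, 70.9, 111.5]
ee_rot: [-180.0, -0.0, 83.9]
force: [-1.4, 1.1, -0.8]
gripper_width: 35.6
gripper_force: 50.0
```

Call:
{"api": "send_rows", "payload": {"targets": [[[0, 0, 0, 0, 0, -0.005, 1], [0, 0, 0, 0, 0, 0, 1]]]}}

```text
time_s: 10.45
ee_pos: [526.3, 70.9, 110.5]
ee_rot: [-180.0, -0.0, 83.8]
force: [-1.8, 0.2, -3.1]
gripper_width: 35.5
gripper_force: 50.0
```

Call:
{"api": "send_rows", "payload": {"targets": [[[0, 0, 0, -0.001, 0, -0.01, 1], [0, 0, 0, 0, 0, -0.01, 1], [0, 0, 0, 0, 0, -0.01, 1], [0, 0, 0, 0, 0, -0.01, 1], [0, 0, 0, 0, 0, 0, 1]]]}}

```text
time_s: 10.95
ee_pos: [526.0, 70.8, 102.3]
ee_rot: [-180.0, 0.0, 83.9]
force: [-0.4, -1.0, -2.9]
gripper_width: 36.1
gripper_force: 50.0
```

Call:
{"api": "send_rows", "payload": {"targets": [[[0, 0, 0, 0, 0, -0.005, 1], [0, 0, 0, 0, 0, -0.005, 1], [0, 0, 0, 0, 0, 0, 1]]]}}

```text
time_s: 11.25
ee_pos: [526.0, 70.7, 100.6]
ee_rot: [-180.0, 0.0, 83.8]
force: [-1.1, 1.0, -1.9]
gripper_width: 36.0
gripper_force: 50.0
```

Call:
{"api": "send_rows", "payload": {"targets": [[[0, 0, 0, 0, 0, -0.005, 1], [0, 0, 0, 0, 0, -0.005, 1], [0, 0, 0, 0, 0, 0, 1]]]}}

```text
time_s: 11.55
ee_pos: [526.1, 70.8, 98.7]
ee_rot: [-180.0, -0.0, 83.9]
force: [-0.7, 0.1, -1.8]
gripper_width: 35.7
gripper_force: 50.0
```

Call:
{"api": "send_rows", "payload": {"targets": [[[0, 0, 0, 0, 0, -0.005, 1], [0, 0, 0, 0, 0, 0, 1]]]}}

```text
time_s: 11.75
ee_pos: [525.8, 70.8, 97.2]
ee_rot: [-179.9, 0.0, 83.9]
force: [1.8, -0.3, -6.3]
gripper_width: 35.5
gripper_force: 50.0
```

Call:
{"api": "send_rows", "payload": {"targets": [[[0, 0, 0, 0, 0, -0.005, 1], [0, 0, 0, 0, 0, 0, 1]]]}}

```text
time_s: 11.95
ee_pos: [525.9, 70.7, 96.4]
ee_rot: [-179.9, 0.0, 83.9]
force: [0.9, -1.2, -6.7]
gripper_width: 35.8
gripper_force: 50.0
```

Call:
{"api": "send_rows", "payload": {"targets": [[[0, 0, 0, 0, 0, -0.005, 1], [0, 0, 0, 0, 0, 0, 1]]]}}

```text
time_s: 12.15
ee_pos: [525.9, 70.7, 95.4]
ee_rot: [-180.0, 0.0, 83.9]
force: [1.0, 0.0, -8.1]
gripper_width: 35.3
gripper_force: 50.0
```

The balls are now pulling the sleeve down and the lugs are in the slots.

Call:
{"api": "send_rows", "payload": {"targets": [[[0, 0, 0, 0, 0, -0.005, 1], [0, 0, 0, 0, 0, 0, 1]]]}}

```text
time_s: 12.35
ee_pos: [526.1, 70.7, 94.9]
ee_rot: [-180.0, 0.0, 83.9]
force: [0.5, -0.4, -4.8]
gripper_width: 35.9
gripper_force: 50.0
```

Call:
{"api": "send_rows", "payload": {"targets": [[[0, 0, 0, 0, 0, -0.004, 1], [0, 0, 0, 0, 0, 0, 1]]]}}

```text
time_s: 12.55
ee_pos: [526.3, 70.8, 94.4]
ee_rot: [180.0, -0.0, 83.9]
force: [0.0, -0.1, -3.7]
gripper_width: 35.6
gripper_force: 50.0
```

Call:
{"api": "send_rows", "payload": {"targets": [[[0, 0, 0, 0, 0, -0.003, 1], [0, 0, 0, 0, 0, 0, 1]]]}}

```text
time_s: 12.75
ee_pos: [526.4, 70.8, 94.3]
ee_rot: [180.0, -0.0, 83.9]
force: [-2.5, -0.7, 2.3]
gripper_width: 35.7
gripper_force: 50.0
```

Call:
{"api": "send_rows", "payload": {"targets": [[[0, 0, 0, 0, 0, -0.003, 1], [0, 0, 0, 0, 0, 0, 1]]]}}

```text
time_s: 12.95
ee_pos: [526.4, 70.8, 94.2]
ee_rot: [180.0, -0.0, 83.9]
force: [-2.8, -0.2, 6.9]
gripper_width: 35.7
gripper_force: 50.0
```

Call:
{"api": "send_rows", "payload": {"targets": [[[0, 0, 0, 0, 0, -0.003, 1], [0, 0, 0, 0, 0, 0, 1]]]}}

```text
time_s: 13.15
ee_pos: [526.4, 70.8, 94.2]
ee_rot: [179.9, -0.0, 83.9]
force: [-3.3, -0.9, 10.7]
gripper_width: 35.5
gripper_force: 50.0
```

Rigid stop at TCP 94.2 with force rising to 10.7 N: the sleeve is on the shoulder. I ease the press, open and retreat.

Call:
{"api": "send_rows", "payload": {"targets": [[[0, 0, 0, 0, 0, -0.003, 1], [0, 0, 0, 0, 0, 0.004, 1], [0, 0, 0, 0, 0, 0.004, 1], [0, 0, 0, 0, 0, 0, 0.1], [0, 0, 0, 0, 0, 0, -0.2], [0, 0, 0, 0, 0, 0, -0.5], [0, 0, 0, 0, 0, 0, -0.5], [0, 0, 0, 0, 0, 0, -0.5]]]}}

```text
time_s: 13.95
ee_pos: [526.3, 70.8, 93.2]
ee_rot: [180.0, -0.0, 83.9]
force: [0.2, 0.9, -0.1]
gripper_width: 67.3
gripper_force: 0.0
```

Call:
{"api": "send_rows", "payload": {"targets": [[[0, 0, 0, 0, 0, 0.03, -0.5], [0, 0, 0, 0, 0, 0.08, -0.5], [0, 0, 0, 0, 0, 0.15, -0.5], [0, 0, 0, 0, 0, 0.15, -0.5], [0, 0, 0, 0, -0.15, 0.1, -0.5], [0, 0, 0, 0, -0.2, 0, -0.5], [0, 0, 0, 0, -0.2, 0, -0.5], [0, 0, 0, 0, -0.2, 0, -0.5], [0, 0, 0, 0, -0.2, 0, -0.5], [0, 0, 0, 0, -0.1, 0, -0.5], [0, 0, 0, 0, 0, 0, -0.5]]]}}

```text
time_s: 15.05
ee_pos: [526.2, -141.7, 195.7]
ee_rot: [180.0, 0.0, 83.6]
force: [0.4, 0.9, 0.1]
gripper_width: 68.7
gripper_force: 0.0
```

```bash
python3 - <<'E'
from h import *
s=env.state();print(s["time_s"],s["ee_pos"],s["force"],s["gripper_width"])
im,d=avg("scene",3);it,dt=avg("top",3)
print(optics.camera_info("top")["t"] is not None)
P=np.array([atdepth("top",(x,y),dt[y,x]) for y in range(175,210) for x in range(155,195) if dt[y,x]>0])
k=(np.hypot(P[:,0]-526.5,P[:,1]-70.7)<20)&(P[:,2]>118);print("top z",np.median(P[k,2]),k.sum(),P[k].mean(0))
A=cv2.resize(im[180:275,140:235],(400,400),interpolation=cv2.INTER_CUBIC);B=rect("top",it,526,70,125,60,3.3334)
cv2.imwrite("pics/c5.png",np.hstack([A,cv2.resize(B,(400,400))])[:,:,::-1])
E
```

```text
15.05 [ 526.23882374 -141.71990473  195.67922285] [0.37526316 0.85592375 0.10016366] 68.68167366643645
True
top z 125.87020708192415 148 [526.46932672  70.47550719 125.83088589]
```

View pics/c5.png

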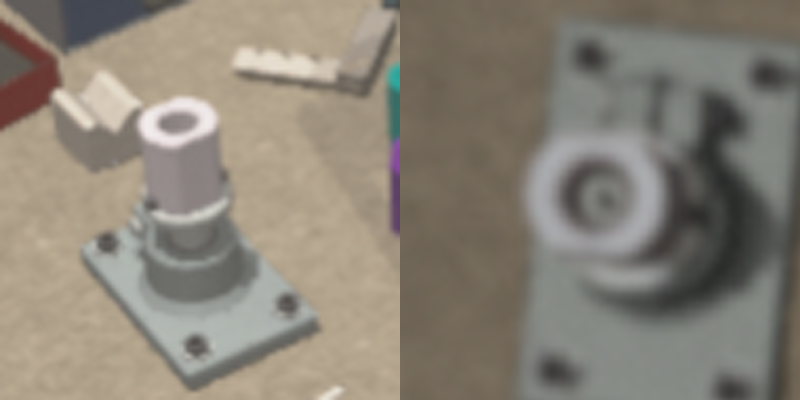

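The picture shows the sleeve released and upright. Its foot is flush on the shoulder, the lug ends sit in the slots, and the top is at z ≈ 126, which is shoulder + 50. Handing in.

```bash
python3 -c "
from workcell import env
print(env.job_done())"
```

```text
the job is handed in; nothing more can be done
None
```

The aluminium sleeve is clicked home on the arbor's shoulder with the lugs in its slots and has been released; the highest press I read was about 11 N, with readings taken between moves rather than continuously, and the job was handed in at about 15 s of the 51 s allowed.

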